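Lock the loaded tube mixer

ROBOT

A 6-joint arm with a two-finger parallel gripper is mounted at the origin on a cart in front of the work surface, level with it; the furniture and walls round the work are solid. World frame = base frame: x ahead of the robot, y to its left, z up, the work surface at z = 0. Lengths are in m, angles in rad, forces in N, time in s.
With the tool pointing down it reaches from about 0.35 to 0.8 m from the base axis. Payload 7.3 kg.
Tool frame: the origin (TCP) lies between the finger pads; the fingertips stand 8 mm ahead of it and the grasp point (between the pads) lies 11 mm behind it; z points along the fingers, y is the direction in which the jaws open and shut (so a half turn about z gives the same grasp; the last joint's range is limited). The gripper opens to 85 mm and grips with 20 to 120 N. Pads are 22 mm wide; open, the fingers measure 114 mm over their backs; the gripper's body (76 mm by 85 mm) begins 54 mm behind the grasp point. The pads swing forward as they close: fully open they stand 13 mm farther back than shut.
Start: joints at [1.162, 0.342, 1.524, -0, 1.275, -0.146], TCP at [0.136, 0.507, 0.239] pointing down, gripper open.
Joint ranges: [-2.53, 2.53], [-0.77, 2.02], [0.04, 2.7], [-1, 4.14], [0.28, 2.66], [-3.11, 3.11]. Speed limits (rad/s): [2.57, 2.57, 3.14, 3.14, 3.14, 3.14].

INTERFACE

Orientations are given as [roll, pitch, yaw] about the fixed x, y, z axes, in that order (R = Rz(yaw) Ry(pitch) Rx(roll)).
In Python, from station import state, camera, hand_in, boxes_of gives the robot as it stands.
- The arm moves only by the tool move_arm, never from a script. Its arguments are lists of equal length, an entry for each row: "slide": the shift along the tool's x, y, z in cm, a list of three; "angular": the turn, a rotation vector about the tool's x, y, z in degrees, a list of three. In form: {"slide": [[tx, ty, tz], ...], "angular": [[ax, ay, az], ...]}. A call has 1 to 5 rows; each row shifts and turns the commanded pose from where the row before left it, along the tool's axes as they then stand; what a row does not reach is not made up. A row lasts 1/8 s, in which the tool goes at most 62.5 mm and 10.7 degrees, less where a joint would pass 70% of its speed; a pose out of reach is approached as far as the arm can. A call with a gripper value outside its range is refused whole. "claw" is the gripper command: -1 is fully open, 1 is shut, values between are in proportion, set as the call begins (left out, the last holds). The fingers move at their own pace and stop on an object; "force" is the grip in N (left out, the last holds). Time passes only in rows, so rows that do not move let the fingers close. It gives the time, the measured TCP pose, the force and the opening at its end, in the units of the state.
- state(): the state, without advancing time (a new reading comes with each control period).
- camera(name): name is "scene" or "top"; returns a dict with "pixels" (384x512x3 uint8, blue, green, red), "intrinsics" (3x3 intrinsics, pixels), "pose" (4x4, takes a point from camera to world coordinates). Camera axes: x right, y up, looking along -z (the intrinsics and any distortion apply to the point x, -y, -z); pixel columns grow to the right and rows downward; lengths in m; the calibration is good to about 2 mm. A picture is of the moment at which its call begins. There is no depth.
- hand_in(): hands the job in, once; it reports no verdict.
Trained networks look in the newest picture that a camera, given by its name, has taken for a name from the list of things; names that differ only in an ending like _2 or _b are one class to them, and where a whole thing is asked for, a point or a joint stands for the part that bears it (a point fixed in the world has none). Each returns a list of dicts, best first, with "conf" (0 to 1); they miss things now and then, are a little off and sometimes report something else, mostly with a low value. They report only what shows in the picture. A call takes as long as a camera call.
- boxes_of(target, camera): "position" ([x, y, z] in m, in world coordinates, good to about 4 mm: the middle of the surface that is visible of it).
The state is a dict: "time_s": time; "joint_positions": joint angles; "qvel": joint speeds; "tau": joint torques, N m; "eef_pos": TCP position; "tcp_rot": TCP orientation; "wrist_force": force on the tool from outside, world axes, zero at the start; "torque": the same for the moment, N m; "opening": finger opening in m.
Only numpy, scipy, OpenCV 4.12 (cv2) and the standard library are available. Lean on these libraries where they do the work, as an engineer would, in place of code of your own. Each camera call takes 0.05 s, during which the arm holds its last target.

TASK

Lock the rollers of the tube mixer that has the two blood tubes lying on it, so the tubes can be taken off later: press its long yellow bar straight down near the middle, so that both ends sink evenly and it never cocks to one side, until it is fully down, then let go. Leave the bar of the empty mixer up and do not disturb the tubes.

Things in the scene. Friction and masses are not known exactly. Their poses are not given: they have to be found in the camera images.
- lock_bar_mid (a point): Top centre of the yellow bar to press, along the robot side of the loaded mixer: 190 mm long (y), 24 wide (x, pointing to the rollers), 12 thick. Up: 66 mm above the worktop (may start 3 mm lower). Travel 12 mm straight down to a hard stop, about 7 N all the way; stays where left. Rocks about x on a sprung centre pivot (6 N m/rad, up to 0.1 rad): pushed off centre it cocks. Moves with the bar.
- spare_bar_mid (a point): Top centre of the same bar on the empty mixer; must stay up. The mixers are alike, fixed, and may swap sides: white box 150 mm deep (x), 220 wide (y), 35 high, its middle 52 mm behind (+x of) the bar's centre; grey cheeks at both ends up to 63 mm and three black rollers along y, tops at 58 mm, the first 48 mm behind the bar's centre line.
- lying_tube_a: Capped blood tube, purple cap 16 mm in diameter, 84 mm long, lying loose along y on the rollers of the loaded mixer, about 62 mm behind the bar's centre line, highest point about 69 mm above the worktop. Origin at the round bottom end, z along the tube to the cap.
- lying_tube_b: A second, equal tube with a magenta cap, lying loose about 90 mm behind the same bar. Origin and axes as for the first.

How it is judged:
By the outcome, as a careful person would: the job done as asked, in the order asked, and still so for the second after the job is handed in, with the robot touching nothing.
It also fails if it takes over 24 s, if anything falls off the work surface, if the arm or the gripper's body presses on something with over 40 N, if the wrist force passes 120 N, or if a joint passes its speed limit or range.

## Working session

There is one attempt and no reset: what is moved stays moved. The work goes in short steps, Python scripts to look and compute and a tool call to move; the robot and the scene stay as the last step left them, time stands still between calls to the robot, and variables do not carry over. Pictures are saved under pics/ and viewed, and the job is handed in when it is done.

Besides the shell and the picture viewer there is one more tool, called after "Emit:" by a JSON object that holds its "name" and its "arguments". move_arm: Moves the arm, as the interface text tells. Its arguments: {"type":"object","properties":{"slide":{"type":"array"},"angular":{"type":"array"},"claw":{"type":"number"},"force":{"type":"number"}},"required":["slide","angular"]}

```bash
mkdir -p pics
python3 - <<'E'
from station import *
import cv2
s=state()
for k in ("time_s","eef_pos","tcp_rot","wrist_force","opening"): print(k,s[k])
for c in ("scene","top"):
    d=camera(c); cv2.imwrite(f"pics/{c}0.png",d["pixels"]); print(c,d["intrinsics"],d["pose"])
    for t in ("lock_bar_mid","spare_bar_mid","lying_tube_a","lying_tube_b"):
        print(t,boxes_of(t,c))
E
```

```text
time_s 0.0
eef_pos [0.13620391 0.50661397 0.23860884]
tcp_rot [-3.14003321e+00 -2.35744954e-04  2.87879626e+00]
wrist_force [-0.07512251  0.18031882 -0.51085474]
opening 0.08564552212406415
scene [[385.75453727   0.         258.99037163]
 [  0.         385.75453727 185.27581341]
 [  0.           0.           1.        ]] [[ 0.68698098  0.47245695 -0.55212459 -0.04677307]
 [-0.72662558  0.45551563 -0.51431583 -0.57390076]
 [ 0.00850929  0.75451304  0.65622988  0.82421198]
 [ 0.          0.          0.          1.        ]]
lock_bar_mid [{'position': [0.5508, 0.2374, 0.0647], 'conf': 0.71}]
spare_bar_mid [{'position': [0.5298, -0.1801, 0.0673], 'conf': 0.85}]
lying_tube_a [{'position': [0.549, 0.2345, 0.0631], 'conf': 0.71}, {'position': [0.62, 0.2174, 0.0609], 'conf': 0.58}, {'position': [0.6399, 0.2452, 0.06], 'conf': 0.48}]
lying_tube_b [{'position': [0.549, 0.2345, 0.0631], 'conf': 0.71}, {'position': [0.62, 0.2174, 0.0609], 'conf': 0.58}, {'position': [0.6399, 0.2452, 0.06], 'conf': 0.48}]
top [[398.98241433   0.         262.83134554]
 [  0.         398.98241433 188.28493372]
 [  0.           0.           1.        ]] [[-9.47201273e-04  9.95453051e-01 -9.52487601e-02  4.45346623e-01]
 [-9.99764714e-01  1.12143484e-03  2.16623728e-02 -3.13274539e-02]
 [ 2.16706903e-02  9.52468680e-02  9.95217773e-01  1.04073444e+00]
 [ 0.00000000e+00  0.00000000e+00  0.00000000e+00  1.00000000e+00]]
lock_bar_mid [{'position': [0.556, 0.2379, 0.0658], 'conf': 0.66}, {'position': [0.6185, 0.217, 0.0624], 'conf': 0.66}]
spare_bar_mid [{'position': [0.5329, -0.1717, 0.0656], 'conf': 0.93}]
lying_tube_a [{'position': [0.62, 0.218, 0.0619], 'conf': 0.71}, {'position': [0.6414, 0.2419, 0.0604], 'conf': 0.58}, {'position': [0.5552, 0.2412, 0.0613], 'conf': 0.28}]
lying_tube_b [{'position': [0.62, 0.218, 0.0619], 'conf': 0.71}, {'position': [0.6414, 0.2419, 0.0604], 'conf': 0.58}, {'position': [0.5552, 0.2412, 0.0613], 'conf': 0.28}]
```

View pics/scene0.png

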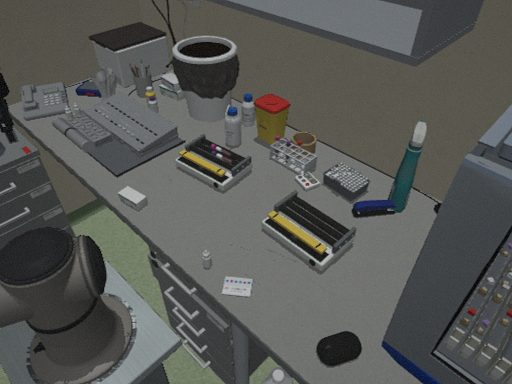

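View pics/top0.png

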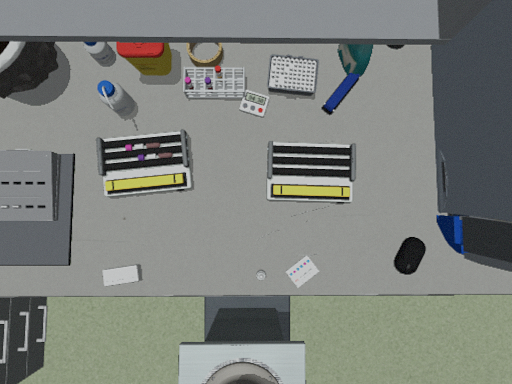

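The loaded mixer is the left one: in the top image its bar is at about (147,182), with purple and magenta tubes at (140,150). The empty mixer's bar is at (311,191). I'll segment the yellow next for an exact centre and yaw.

```bash
cat > h.py <<'E'
from station import *
import cv2, numpy as np
def ray(d,u,v,z):
    K=np.array(d["intrinsics"]);T=np.array(d["pose"])
    p=np.linalg.inv(K)@[u,v,1]; w=T[:3,:3]@[p[0],-p[1],-p[2]]; o=T[:3,3]
    return o+w*(z-o[2])/w[2]
def proj(d,P):
    K=np.array(d["intrinsics"]);T=np.array(d["pose"])
    c=T[:3,:3].T@(np.array(P)-T[:3,3]); q=K@[c[0],-c[1],-c[2]]; return q[:2]/q[2]
def bars(d,z=0.066):
    h=cv2.cvtColor(d["pixels"],cv2.COLOR_BGR2HSV)
    m=cv2.inRange(h,(22,120,90),(35,255,255)); m=cv2.morphologyEx(m,cv2.MORPH_CLOSE,np.ones((5,5)))
    cs,_=cv2.findContours(m,cv2.RETR_EXTERNAL,cv2.CHAIN_APPROX_NONE)
    for c in cs:
        if cv2.contourArea(c)<300: continue
        W=np.array([ray(d,*p[0],z)[:2] for p in c],np.float32)*1000
        r=cv2.minAreaRect(W); print("px",c.reshape(-1,2).mean(0).round(),"rect mm",r, cv2.boxPoints(r).round(1).tolist())
E
python3 - <<'E'
from h import *
for c in("top","scene"):
    d=camera(c); print(c); bars(d)
    x=cv2.resize(d["pixels"][115:215,80:210] if c=="top" else d["pixels"][125:195,165:265],None,fx=6,fy=6,interpolation=cv2.INTER_CUBIC); cv2.imwrite(f"pics/{c}z.png",x)
E
```

```text
top
px [311. 190.] rect mm ((533.8131103515625, -171.136474609375), (187.8332977294922, 25.27413558959961), 88.35688018798828) [[518.5, -264.70001220703125], [543.7999877929688, -265.3999938964844], [549.0999755859375, -77.5999984741211], [523.9000244140625, -76.9000015258789]]
px [144. 182.] rect mm ((554.794921875, 236.85061645507812), (25.02635955810547, 187.5303955078125), 6.006661891937256) [[532.5, 328.79998779296875], [552.2000122070312, 142.3000030517578], [577.0999755859375, 144.89999389648438], [557.4000244140625, 331.3999938964844]]
px [154.  62.] rect mm ((851.4823608398438, 223.28668212890625), (72.30607604980469, 106.20530700683594), 23.94894027709961) [[796.9000244140625, 257.1000061035156], [840.0, 160.10000610351562], [906.0999755859375, 189.39999389648438], [863.0, 286.5]]
scene
px [296. 231.] rect mm ((525.1394653320312, -174.25283813476562), (188.56381225585938, 27.34578514099121), 87.94843292236328) [[508.1000061035156, -268.0], [535.4000244140625, -269.0], [542.2000122070312, -80.5], [514.9000244140625, -79.5]]
px [270. 125.] rect mm ((865.537109375, 220.77932739257812), (231.12559509277344, 98.30684661865234), 46.38946533203125) [[750.2000122070312, 171.0], [821.4000244140625, 103.19999694824219], [980.7999877929688, 270.5], [909.7000122070312, 338.3999938964844]]
```

View pics/topz.png

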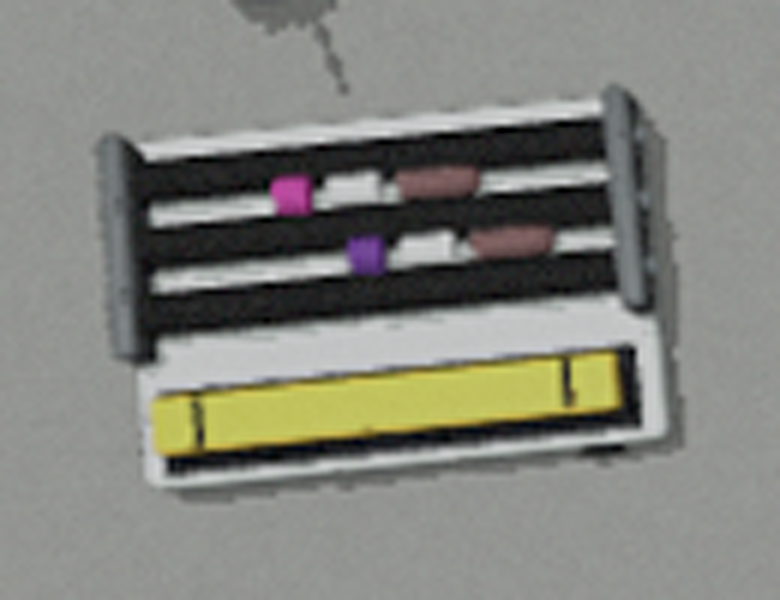

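View pics/scenez.png

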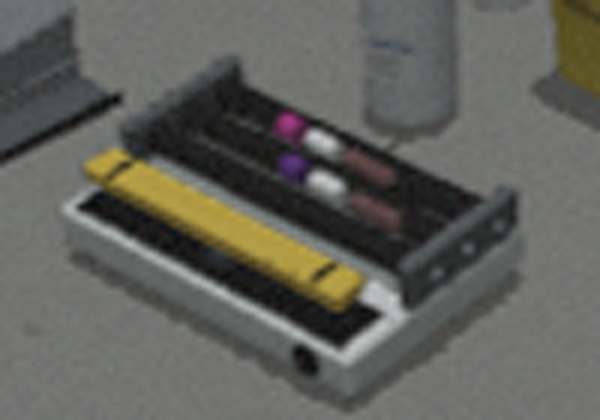

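Emit:
{"name": "move_arm", "arguments": {"slide": [[-4.75, -1.52, 0], [-4.75, -1.52, 0], [-4.75, -1.52, 0], [-4.75, -1.52, 0], [-4.75, -1.52, 0]], "angular": [[0, 0, 0], [0, 0, 0], [0, 0, 0], [0, 0, 0], [0, 0, 0]], "claw": 1, "force": 40}}

```text
time_s: 1.23
eef_pos: [0.3473, 0.3709, 0.2395]
tcp_rot: [3.141, 0.0, 2.879]
wrist_force: [-0.4, 0.8, -0.3]
opening: -0.0003
```

Emit:
{"name": "move_arm", "arguments": {"slide": [[-4.75, -1.52, 0], [-4.75, -1.52, 0], [-4.75, -1.52, 0], [-4.75, -1.52, 0], [-4.75, -1.52, 0]], "angular": [[0, 0, 0], [0, 0, 0], [0, 0, 0], [0, 0, 0], [0, 0, 0]]}}

```text
time_s: 1.85
eef_pos: [0.5569, 0.2358, 0.2394]
tcp_rot: [3.141, 0.0, 2.879]
wrist_force: [1.0, -0.1, -0.4]
opening: 0.0002
```

Emit:
{"name": "move_arm", "arguments": {"slide": [[0, 0, 0], [0, 0, 0], [0, 0, 0], [0, 0, 0]], "angular": [[0, 0, -7], [0, 0, -7], [0, 0, -7], [0, 0, 0]]}}

```text
time_s: 2.35
eef_pos: [0.5556, 0.2368, 0.2392]
tcp_rot: [3.142, -0.0, -3.039]
wrist_force: [-0.4, -0.6, -0.0]
opening: -0.0001
```

Emit:
{"name": "move_arm", "arguments": {"slide": [[0, 0, 4], [0, 0, 4], [0, 0, 4], [0, 0, 2.5], [0, 0, 0]], "angular": [[0, 0, 0], [0, 0, 0], [0, 0, 0], [0, 0, 0], [0, 0, 0]]}}

```text
time_s: 2.98
eef_pos: [0.5543, 0.2365, 0.0924]
tcp_rot: [-3.141, -0.004, -3.04]
wrist_force: [-0.6, 0.3, 0.8]
opening: -0.0001
```

Run:
```python
from h import *
s=state(); print(s["eef_pos"],s["wrist_force"])
for c in("top","scene"):
    d=camera(c); p=np.array(s["eef_pos"]); print(c,"tip px",proj(d,p-[0,0,.008]),"bar mid",proj(d,[.555,.237,.066]))
    x=cv2.resize(d["pixels"][115:215,80:210] if c=="top" else d["pixels"][105:195,155:265],None,fx=6,fy=6,interpolation=cv2.INTER_CUBIC); cv2.imwrite(f"pics/{c}1.png",x)
```

```text
[0.55433416 0.23650967 0.09240587] [-0.63459627  0.30084961  0.76994831]
top tip px [142.42679578 180.8983957 ] bar mid [144.33191771 181.48368298]
scene tip px [202.03844115 155.5955264 ] bar mid [202.60127958 160.02783724]
```

View pics/top1.png

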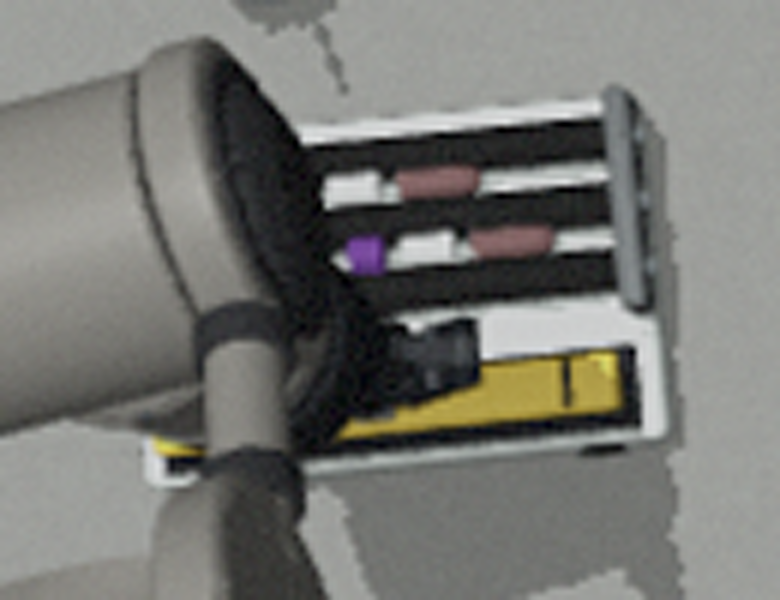

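View pics/scene1.png

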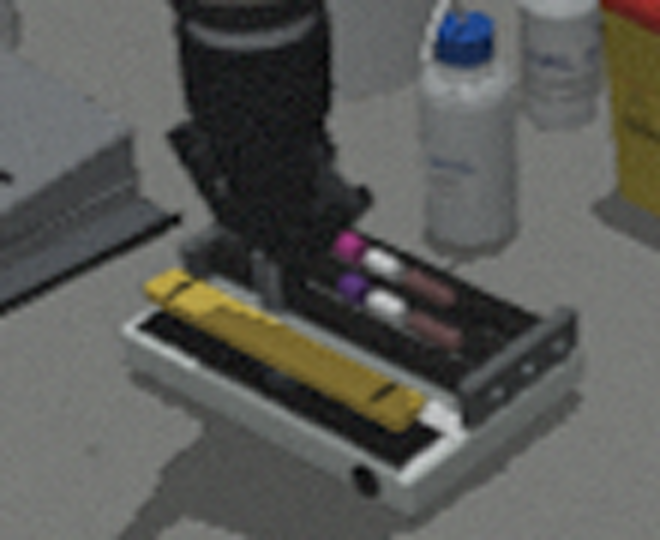

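Emit:
{"name": "move_arm", "arguments": {"slide": [[0, 0, 0.7], [0, 0, 0.5], [0, 0, 0]], "angular": [[0, 0, 0], [0, 0, 0], [0, 0, 0]]}}

```text
time_s: 3.45
eef_pos: [0.5554, 0.2368, 0.0822]
tcp_rot: [-3.142, -0.0, -3.038]
wrist_force: [-0.0, 0.4, 0.2]
opening: 0.0001
```

Emit:
{"name": "move_arm", "arguments": {"slide": [[0, 0, 0.2], [0, 0, 0.2], [0, 0, 0.2], [0, 0, 0.2], [0, 0, 0]], "angular": [[0, 0, 0], [0, 0, 0], [0, 0, 0], [0, 0, 0], [0, 0, 0]]}}

```text
time_s: 4.08
eef_pos: [0.5554, 0.2368, 0.0741]
tcp_rot: [-3.142, -0.0, -3.038]
wrist_force: [-0.9, -0.7, -0.1]
opening: -0.0
```

Run:
```python
from h import *
s=state(); print(s["time_s"],s["eef_pos"],s["wrist_force"],s["torque"])
d=camera("scene")
for z in(.066,.062,.058,.054):
  print(z,[proj(d,[.555-sg*.095*np.sin(.105)-.0119,.237+sg*.095*np.cos(.105)-.0012,z]).round(1) for sg in(1,-1)])
x=cv2.resize(d["pixels"][125:195,165:265],None,fx=8,fy=8,interpolation=cv2.INTER_CUBIC); cv2.imwrite("pics/scene2.png",x)
```

```text
4.075 [0.55544833 0.23678837 0.07408177] [-0.89566382 -0.67541325 -0.07705411] [ 0.01087957 -0.00413924 -0.03592631]
0.066 [array([179.3, 151.1]), array([222.2, 173.3])]
0.062 [array([179.4, 152. ]), array([222.3, 174.3])]
0.058 [array([179.6, 153. ]), array([222.4, 175.3])]
0.054 [array([179.7, 154. ]), array([222.4, 176.3])]
```

View pics/scene2.png

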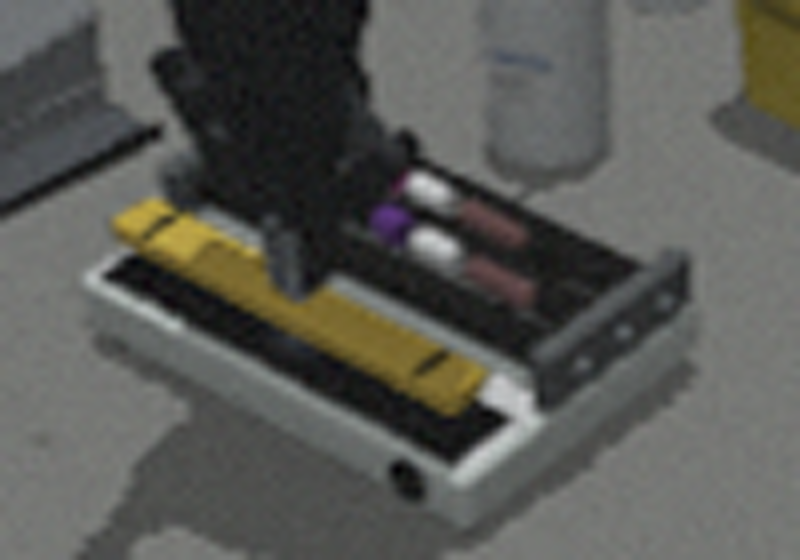

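Emit:
{"name": "move_arm", "arguments": {"slide": [[0, 0, 0.2], [0, 0, 0.2], [0, 0, 0.2], [0, 0, 0]], "angular": [[0, 0, 0], [0, 0, 0], [0, 0, 0], [0, 0, 0]]}}

```text
time_s: 4.62
eef_pos: [0.5557, 0.2369, 0.0689]
tcp_rot: [3.141, 0.001, -3.038]
wrist_force: [-2.3, -0.6, 5.0]
opening: -0.0002
```

Run:
```python
from h import *
s=state(); print(s["time_s"],s["eef_pos"],s["wrist_force"],s["torque"])
d=camera("scene")
x=cv2.resize(d["pixels"][125:195,165:265],None,fx=8,fy=8,interpolation=cv2.INTER_CUBIC); cv2.imwrite("pics/scene3.png",x)
```

```text
4.625 [0.55574005 0.23685996 0.06891727] [-2.28340192 -0.61039947  5.01748587] [-0.14767964  0.21085028  0.01213177]
```

View pics/scene3.png

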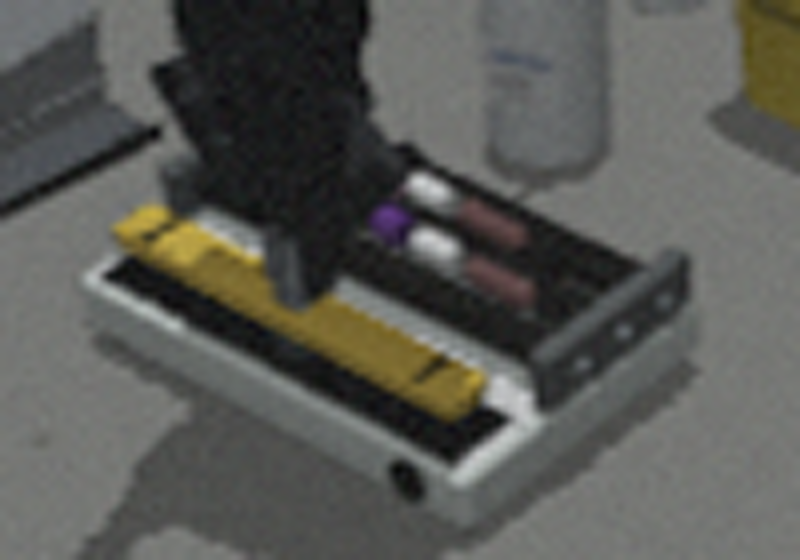

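The bar is sinking evenly at about 5 N, with both end marks down alike. I'll carry on slowly to the stop.

Emit:
{"name": "move_arm", "arguments": {"slide": [[0, 0, 0.2], [0, 0, 0.2], [0, 0, 0.1], [0, 0, 0]], "angular": [[0, 0, 0], [0, 0, 0], [0, 0, 0], [0, 0, 0]]}}

```text
time_s: 5.18
eef_pos: [0.5557, 0.2369, 0.0639]
tcp_rot: [3.141, 0.001, -3.038]
wrist_force: [-1.0, -0.7, 6.3]
opening: 0.0003
```

Emit:
{"name": "move_arm", "arguments": {"slide": [[0, 0, 0.1], [0, 0, 0.1], [0, 0, 0]], "angular": [[0, 0, 0], [0, 0, 0], [0, 0, 0]]}}

```text
time_s: 5.55
eef_pos: [0.5558, 0.2368, 0.062]
tcp_rot: [3.141, 0.001, -3.038]
wrist_force: [-1.1, -0.6, 6.2]
opening: 0.0001
```

Emit:
{"name": "move_arm", "arguments": {"slide": [[0, 0, 0.1], [0, 0, 0]], "angular": [[0, 0, 0], [0, 0, 0]]}}

```text
time_s: 5.8
eef_pos: [0.5558, 0.2369, 0.0619]
tcp_rot: [3.141, 0.001, -3.038]
wrist_force: [-3.9, -1.9, 13.0]
opening: 0.0002
```

Emit:
{"name": "move_arm", "arguments": {"slide": [[0, 0, 0.1], [0, 0, 0]], "angular": [[0, 0, 0], [0, 0, 0]]}}

```text
time_s: 6.05
eef_pos: [0.5559, 0.2369, 0.0618]
tcp_rot: [3.141, 0.002, -3.038]
wrist_force: [-6.0, -2.5, 18.9]
opening: 0.0001
```

Run:
```python
from h import *
s=state(); print(s["time_s"],s["eef_pos"],s["wrist_force"],s["torque"])
d=camera("scene")
x=cv2.resize(d["pixels"][125:195,165:265],None,fx=8,fy=8,interpolation=cv2.INTER_CUBIC); cv2.imwrite("pics/scene4.png",x)
```

```text
6.05 [0.55586482 0.23685315 0.06181391] [-6.04724263 -2.54706377 18.85361447] [-0.44962252  1.02936186 -0.0030689 ]
```

View pics/scene4.png

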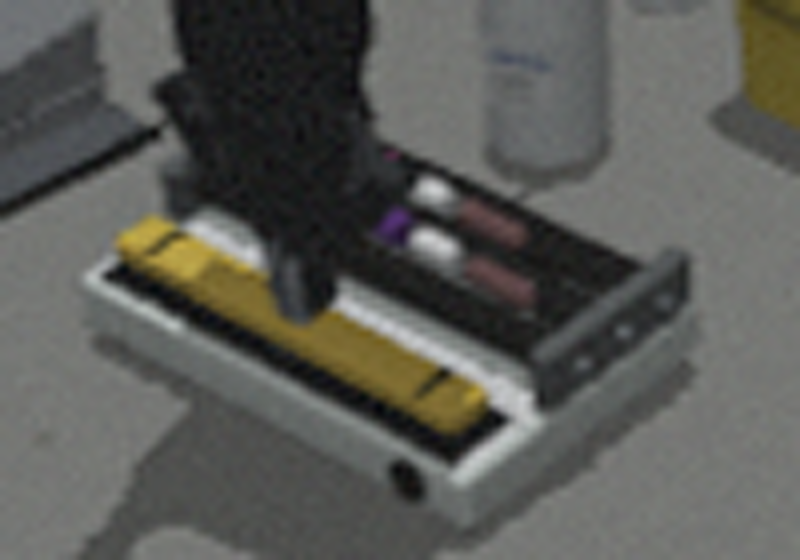

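The bar is on the stop: the force rose to 19 N with no further motion, and both ends are equally low. I'll retract straight up.

Emit:
{"name": "move_arm", "arguments": {"slide": [[0, 0, -0.3], [0, 0, -0.5], [0, 0, -2], [0, 0, -4], [0, 0, -5]], "angular": [[0, 0, 0], [0, 0, 0], [0, 0, 0], [0, 0, 0], [0, 0, 0]]}}

```text
time_s: 6.72
eef_pos: [0.5549, 0.2366, 0.1772]
tcp_rot: [-3.141, -0.003, -3.038]
wrist_force: [1.1, 0.9, -0.4]
opening: 0.0002
```

Emit:
{"name": "move_arm", "arguments": {"slide": [[5, 0, -3], [5, 0, -2], [5, 0, 0], [4, 0, 0], [0, 0, 0]], "angular": [[0, 0, 0], [0, 0, 0], [0, 0, 0], [0, 0, 0], [0, 0, 0]]}}

```text
time_s: 7.35
eef_pos: [0.3644, 0.217, 0.2276]
tcp_rot: [3.142, -0.001, -3.037]
wrist_force: [-0.2, 1.0, 0.2]
opening: 0.0001
```

Run:
```python
from h import *
s=state(); print(s["time_s"],s["eef_pos"],s["wrist_force"])
for c in("top","scene"):
    d=camera(c); 
    if c=="top": bars(d,.054)
    for t in("lying_tube_a","lock_bar_mid"): print(c,boxes_of(t,c))
    x=cv2.resize(d["pixels"][115:215,80:210] if c=="top" else d["pixels"][125:195,165:265],None,fx=6,fy=6,interpolation=cv2.INTER_CUBIC); cv2.imwrite(f"pics/{c}5.png",x)
```

```text
7.35 [0.36435168 0.21697695 0.22756064] [-0.17872665  0.96565621  0.20823752]
px [311. 190.] rect mm ((534.9265747070312, -172.85751342773438), (190.17173767089844, 25.651981353759766), 88.27936553955078) [[519.2999877929688, -267.5], [544.9000244140625, -268.29998779296875], [550.5999755859375, -78.19999694824219], [525.0, -77.4000015258789]]
px [145. 182.] rect mm ((555.1128540039062, 237.9390106201172), (25.486114501953125, 187.80438232421875), 5.9541401863098145) [[532.7000122070312, 330.0], [552.2000122070312, 143.1999969482422], [577.5, 145.89999389648438], [558.0, 332.70001220703125]]
px [153.  61.] rect mm ((858.5123901367188, 229.50172424316406), (76.40168762207031, 110.70218658447266), 22.560771942138672) [[802.0, 266.0], [844.5, 163.6999969482422], [915.0, 193.0], [872.5999755859375, 295.29998779296875]]
top [{'position': [0.6398, 0.2434, 0.0584], 'conf': 0.7}, {'position': [0.6176, 0.2157, 0.0629], 'conf': 0.44}]
top [{'position': [0.5538, 0.2387, 0.0531], 'conf': 0.95}]
scene [{'position': [0.6191, 0.2149, 0.0617], 'conf': 0.59}]
scene [{'position': [0.5505, 0.2337, 0.0533], 'conf': 0.6}]
```

View pics/scene5.png

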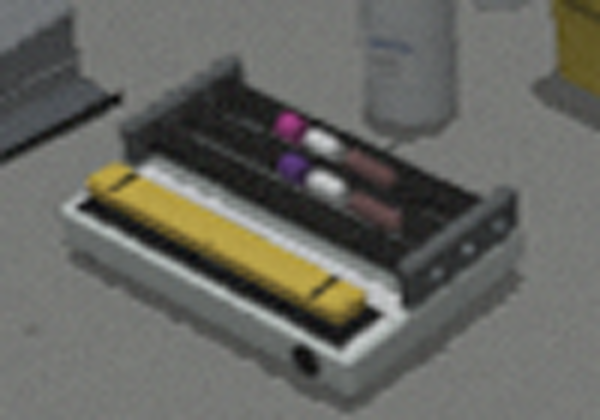

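View pics/top5.png

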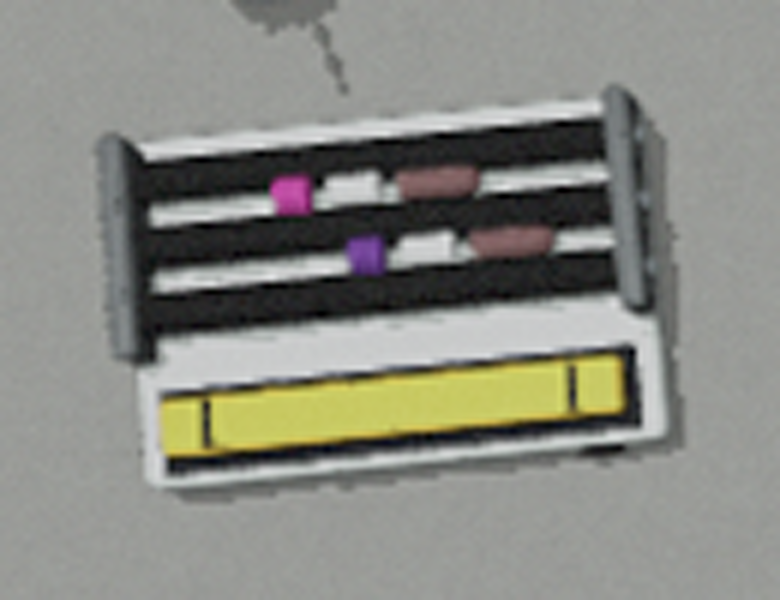

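The bar is down and level, at about 0.053 m. The tubes are at the same pixels as before, and the robot is clear.

```bash
python3 -c "
from station import *
print(hand_in())"
```

```text
the job is handed in; nothing more can be done
None
```

I locked the loaded mixer (the left one): its yellow bar is fully down, and the job was handed in at about 7.5 s.

- **Press:** I used the closed fingertips at the bar's centre, about (0.555, 0.237). The bar sank at about 6 N until the tips stood at about 54 mm. It then stopped, and the force rose to 19 N with no further motion. I lifted straight off and moved the arm clear.
- **Bar after release:** The networks place it at 53 mm in both cameras, and the pictures show both ends equally low, halfway down and at the end.
- **Tubes and empty mixer:** Both tubes are at the same pixels as before. The empty mixer's bar has not moved in the top picture, and the arm never went near it.
- **Weak or conflicting readings:** The two cameras' bar positions differed by 3 to 5 mm. The networks sometimes reported the bar as a tube, and in the last scene picture found only one tube, though both are plain to see.

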